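# Clamp a grinding jar in a mixer mill with its cam lever and star wheel

## Robot

A 6-joint arm with a two-finger parallel gripper is mounted at the origin on a cart in front of the work surface, level with it; the furniture and walls round the work are solid. World frame = base frame: x ahead of the robot, y to its left, z up, the work surface at z = 0. Lengths are in m, angles in rad, forces in N, time in s.
With the tool pointing down it reaches from about 0.275 to 0.825 m from the base axis. Payload 4.9 kg.
Tool frame: the origin (TCP) lies midway between the tips of the shut fingers; the grasp point (between the pads) lies 19 mm behind it (grip_point_offset is the distance from the TCP to the grasp point, in m); z points along the fingers, y is the line along which they close (so a half turn about z gives the same grasp; the last joint's range is limited). The gripper opens to 85 mm and grips with 20 to 120 N. Pads are 22 mm wide; open, the fingers measure 114 mm over their backs; the gripper's body (76 mm by 85 mm) begins 54 mm behind the grasp point. The pads swing forward as they close: fully open they stand 13 mm farther back than shut.
Start: joints at [-1.236, 0.326, -0.193, 1.052, 0, 1.437], TCP at [0.249, -0.491, 0.231] pointing down, gripper open.
Joint ranges: [-2.65, 2.65], [-0.97, 1.79], [-1.3, 1.35], [-1.93, 2.1], [-1.47, 1.37], [-3.14, 3.14]. Speed limits (rad/s): [2.57, 2.57, 3.14, 3.14, 3.14, 3.14].

## Interface

Orientations are given as a rotation vector (axis times angle).
In Python, from cell import * gives the robot as it stands. Calls block until the motion is done:
- movep(position, orientation): joint-space move of the TCP to a pose.
- move_l(position, velocity=0.15, rot=None, until_force=None): straight line of the TCP; rot=None keeps the orientation; velocity is the mean speed in m/s. With until_force (N) it stops when the force on the tool has changed by that much, and returns True; else False.
- set_joints(angles): joint-space move.
- let_go() and grab(newtons=None): open the fingers fully, or close them until they stop; newtons is the grip in N (None keeps the last).
- sleep(seconds).
- ik(position, orientation): joint angles nearest the present ones, or None.
- get_state(): the state.
- grab_frame(name): name is "side" or "top"; returns a dict with "img" (480x640x3 uint8, red, green, blue), "fx", "fy", "cx", "cy" (pixels), "cam_to_world" (4x4, takes a point from camera to world coordinates). Camera axes: x right, y down, z forward; pixel columns grow to the right and rows downward; lengths in m; the calibration is good to about 2 mm. A picture is of the moment at which its call begins. There is no depth.
A pose or a line that the arm cannot do raises MotionError and nothing moves.
- sign_off(): hands the job in; it is judged then, once.
Trained networks look in the newest picture that a camera, given by its name, has taken for a name from the list of things; names that differ only in an ending like _2 or _b are one class to them, and where a whole thing is asked for, a point or a joint stands for the part that bears it (a point fixed in the world has none). Each returns a list of dicts, best first, with "score" (0 to 1); they miss things now and then, are a little off and sometimes report something else, mostly with a low value. They report only what shows in the picture. A call takes as long as a camera call.
- spot_in(camera, name): "centre" ([column, row] in pixels, amid what is visible of it).
- silhouettes(camera, name): "mask" (480x640 bool, what is visible of it) and "centre" ([column, row] in pixels, amid what is visible of it).
- tip_of(camera, name): "centre" ([column, row] in pixels: a listed point, or the origin of a listed thing).
The state is a dict: "clock": time; "q": joint angles; "joint_velocities": joint speeds; "tau": joint torques, N m; "position": TCP position; "eef_rot": TCP orientation; "contact_force": force on the tool from outside, world axes, zero at the start; "wrist_torque": the same for the moment, N m; "finger_gap": opening from 0.0 (shut) to 1.0 (fully open); "grasp_force": force on a finger pad.
Only numpy, scipy, OpenCV 4.12 (cv2) and the standard library are available. Lean on these libraries where they do the work, as an engineer would, in place of code of your own. Each camera call takes 0.05 s, during which the arm holds its last target. There are 200 camera calls.

## Task

Mount the taller of the two eight-sided steel grinding jars in the mixer mill. Swing the mill's cam lever fully open, lay the jar on its side in the cradle between the two round pressure pads and let go of it; then turn the star wheel, pushing its arms round, until the pads just touch both ends of the jar without squeezing it, and swing the lever fully shut so that the jar is held firmly. Leave everything else on the bench standing where it is.

Things in the scene. Friction and masses are not known exactly. Their poses are not given: they have to be found in the camera images.
- mill: the mixer mill, fixed: a flat white housing (170 mm deep along x, 236 mm wide along y, top 58 mm above the bench) that carries a jar holder. Origin under its middle on the bench; x points to its back (away from the panel with knob and display), y along the clamping axis to the cam lever's end. The clamping axis runs along y 115 mm above the bench, at x = 0. Position and yaw vary
- cradle (a point): middle of the cradle's floor, 90 mm above the bench; axes as the mill. The cradle is two saddles, 16 mm wide, 32 mm to either side of this point along y; flat floor as wide as a facet of the jar, cheeks sloping up at 45 degrees to 13 mm, 27 mm out. The jar lies on a flat, its middle 25 mm above this point. Between the saddles 48 mm are free for fingers, down to 69 mm above the bench
- lever_pin (a point): the upright pin on which the cam lever turns, 115 mm above the bench, at y = +104 mm of the mill, in a fork (30 mm wide, top at 134 mm, ends at y = +120 mm) on an aluminium end block (48 mm along x, 24 mm along y, centred at y = +74 mm, 141 mm tall)
- lever_paddle (a point): middle of the lever's black paddle, 80 mm from the pin. The paddle is 64 mm long, 10 mm thick and 24 mm tall (103 to 127 mm above the bench) and stands on edge; the lever ends 106 mm from the pin
- cam_lever (a joint): angle of the cam lever, rad: 0 = shut, pointing to the mill's front (-x of the mill); 1.55 = fully open (stop), pointing outward along +y of the mill. It swings level through that quarter circle, stiffly (3 N at the paddle, up to 6 N while it clamps), and stays where left. Shutting drives the sprung pad 8 mm towards the star wheel (5.2 mm per rad)
- spring_face (a point): centre of the sprung pressure pad's face (38 mm disc on the cam lever's side, looking along -y of the mill)
- spring_pad (a joint): how far the sprung pad is pushed back into its spring, m: 0 = free, at most 0.012. It resists with about 3.6 N + 1.8 N per mm
- screw_face (a point): centre of the face of the screw's pressure pad (36 mm disc on the star wheel's side, looking along +y of the mill), in front of an aluminium end block (48 mm along x, 24 mm along y, centred at y = -88 mm, 136 mm tall). The room for the jar is the distance from here to spring_face; with the lever open it starts 7.5 to 13.5 mm longer than the jar
- star_hub (a point): centre of the black star wheel, on the clamping axis, 76 mm outward (-y of the mill) of screw_face and moving with it. Four round arms, 13 mm thick with 16 mm ball ends, reach 52 mm from this centre in an upright plane across the clamping axis; the hub is 34 mm in diameter and 20 mm long
- star_wheel (a joint): turn of the star wheel, rad, -0.6 to 6.3, starting at 0.7 to 2.1. At 0 one arm points straight up, the others follow every 1.571 rad. Increasing moves the uppermost arm to the mill's back (+x of the mill) and the screw's pad towards the jar, 3.82 mm per rad (24 mm a turn); decreasing draws it back. It takes about 3.5 N at an arm's end and stays where left
- jar: the tall grinding jar: plain steel, eight-sided prism 50 mm across flats (54 over corners), 100 mm tall, 0.35 to 0.7 kg, lid groove 63 to 66 mm above its foot. Origin in the centre of its foot, z along its length to the lid; flats face its x and y axes and the diagonals between. It starts upright on the bench left of the mill, in one of three places that it, the short jar and the bottle swap
- jar_mid (a point): the middle of the tall jar, 50 mm above its foot, axes as the jar
- short_jar: the short grinding jar, to be left alone: same steel and the same eight sides, 50 mm across flats, but 70 mm tall. Origin in the centre of its foot
- reagent_bottle: brown reagent bottle with a screw cap, 52 mm in diameter, 92 mm tall, standing; origin under its centre
- specimen_cup: specimen cup with a screw lid, 65 mm in diameter, 74 mm tall, standing in front of the star wheel's end of the mill; origin under its centre
- timer: flat bench timer, 64 x 68 x 21 mm, near the front edge; origin under its centre
- slides: closed slide box, 40 x 101 x 32 mm (long axis y), lying in front of the mill; origin under its centre
- marker: marker pen, 132 mm long along its y, 13 mm thick, lying at the left; origin under its centre
- tube_rack: tube rack with blood tubes, fixed, behind the standing jars: 46 mm deep (x), 136 mm wide (y), 95 mm tall over the tubes' caps; origin under its centre. Also fixed: a centrifuge, 0.17 m tall, over x 0.54 to 0.86 m, y 0.47 to 0.73 m; a pipette stand, 0.3 m tall, at x above 0.73 m, y -0.02 to 0.18 m; a wash bottle, 0.21 m tall, at x 0.72, y -0.07 m
- forceps_1: steel forceps, 128 mm long along its y, 16 mm wide, 10 mm high, lying at the front edge; origin under its centre

How it is judged:
On the way, in this order (a step that is already met when the one before it is completed fails the run):
1. the cam lever is swung open (value of joint cam_lever above 1.3 rad), for 0.2 s.
2. with the lever open, the tall jar lies on its side in the cradle between the pads and the gripper has let go of it (value of joint cam_lever above 1.3 rad and contact force between the fingers and jar below 0.3 N and x of jar_mid in the frame of cradle between -0.005 and 0.005 m and y of jar_mid in the frame of cradle between -0.016 and 0.016 m and z of jar_mid in the frame of cradle between 0.021 and 0.029 m and angle between the z axis of jar and the y axis of cradle, either way round below 0.08 rad), for 0.2 s.
3. with the lever still open, the star wheel has brought the pads up to both ends of the jar: less than 3 mm of play is left, and the spring is pressed in less than 3 mm (value of joint cam_lever above 1.3 rad and distance between screw_face and spring_face below 0.103 m and value of joint spring_pad below 0.003 m and x of jar_mid in the frame of cradle between -0.005 and 0.005 m and y of jar_mid in the frame of cradle between -0.016 and 0.016 m and z of jar_mid in the frame of cradle between 0.021 and 0.029 m and angle between the z axis of jar and the y axis of cradle, either way round below 0.08 rad), for 0.2 s.
At the end, for the whole second after the job is handed in: The lever is shut (within 0.12 rad of its end), the tall jar lies in the cradle (its middle within 5 mm of the clamping axis and 16 mm of the cradle's middle along it, its length along the axis within 0.08 rad), at rest and squeezed between the pads, with the sprung pad pushed in by 4 to 11.6 mm (value of joint cam_lever below 0.12 rad and value of joint spring_pad between 0.004 and 0.0116 m and x of jar_mid in the frame of cradle between -0.005 and 0.005 m and y of jar_mid in the frame of cradle between -0.016 and 0.016 m and z of jar_mid in the frame of cradle between 0.021 and 0.029 m and angle between the z axis of jar and the y axis of cradle, either way round below 0.08 rad and linear speed of jar below 0.01 m/s and velocity of joint cam_lever below 0.05 rad/s); the robot touches nothing.
It fails at once if the short jar is moved more than 30 mm or tipped over (distance of short_jar from where it was at the start of the episode above 0.03 m or angle between short_jar's own z axis and vertical above 0.4 rad).
It fails at once if the reagent bottle is moved more than 30 mm or tipped over (distance of reagent_bottle from where it was at the start of the episode above 0.03 m or angle between reagent_bottle's own z axis and vertical above 0.4 rad).
It fails at once if the specimen cup is moved more than 30 mm or tipped over (distance of specimen_cup from where it was at the start of the episode above 0.03 m or angle between specimen_cup's own z axis and vertical above 0.4 rad).
It fails at once if the timer, slide box, marker or forceps is moved more than 30 mm (distance of any of timer, slides, marker, forceps_1 from where it was at the start of the episode above 0.03 m).
It also fails if it takes over 72 s, if anything falls off the work surface, if the arm or the gripper's body presses on something with over 40 N, if the wrist force passes 120 N, or if a joint passes its speed limit or range.

## Working session

There is one attempt and no reset: what is moved stays moved. The work goes in short steps, each a Python script; the robot and the scene stay as the last script left them, time stands still between calls to the robot, and variables do not carry over. Pictures are saved under pics/ and viewed, at most 11 in all, crops included, and the job is handed in when it is done.

```bash
mkdir -p pics; ls; cat > h.py <<'E'
from cell import *
import numpy as np, cv2
from scipy.spatial.transform import Rotation as R
def ray(f,px):
    M=np.array(f["cam_to_world"]); d=np.array([(px[0]-f["cx"])/f["fx"],(px[1]-f["cy"])/f["fy"],1.0])
    return M[:3,3],M[:3,:3]@d
def atz(f,px,z):
    o,d=ray(f,px); return o+d*(z-o[2])/d[2]
def proj(f,p):
    M=np.array(f["cam_to_world"]); c=M[:3,:3].T@(np.array(p)-M[:3,3]); return np.array([f["cx"]+f["fx"]*c[0]/c[2],f["cy"]+f["fy"]*c[1]/c[2]])
def rv(yaw):  # tool down, yaw about z of tool y axis: tool y = (-sin.. ) 
    return (R.from_euler('z',yaw)*R.from_euler('x',np.pi)).as_rotvec()
def save(f,n,crop=None,s=1):
    im=f["img"][:,:,::-1]
    if crop: im=im[crop[1]:crop[3],crop[0]:crop[2]]
    cv2.imwrite("pics/"+n,cv2.resize(im,None,fx=s,fy=s))
E
python3 - <<'E'
from h import *
s=get_state();print(s)
for c in("top","side"):
    f=grab_frame(c);save(f,c+"0.png");print(c,f["fx"],np.round(f["cam_to_world"],3).tolist())
    for n in("mill","cradle","lever_pin","lever_paddle","spring_face","screw_face","star_hub","jar","jar_mid","short_jar","reagent_bottle","specimen_cup","timer","slides","marker","tube_rack","forceps_1"):
        r=tip_of(c,n)
        print(n,[(np.round(x["centre"],1).tolist(),round(x["score"],2)) for x in r[:2]])
print(get_state()["clock"])
E
```

```text
pics
{'clock': 0.0, 'q': array([-1.23621504e+00,  3.26942376e-01, -1.93593006e-01,  1.05199742e+00,
       -9.66205185e-06,  1.43661211e+00]), 'joint_velocities': array([ 0.00017261,  0.00091669,  0.0013061 , -0.00165125, -0.00099867,
       -0.00145912]), 'tau': array([-5.41097252e-04, -4.43399692e+01,  2.62441957e+01,  1.53836317e-02,
       -1.48022882e-04,  2.36714115e-06]), 'position': array([ 0.24830311, -0.49010351,  0.23049919]), 'eef_rot': array([-3.05401524e+00, -7.29210803e-01,  2.87791931e-04]), 'contact_force': array([ 0.82134866, -0.12092721, -0.96348718]), 'wrist_torque': array([-0.00084455, -0.00580006,  0.00124302]), 'grasp_force': 0.0, 'finger_gap': 1.0026748212615861}
top 543.9401320789208 [[0.0, -0.997, 0.073, 0.449], [-1.0, 0.0, 0.006, 0.068], [-0.006, -0.073, -0.997, 1.593], [0.0, 0.0, 0.0, 1.0]]
mill [([395.8, 244.7], 0.78)]
cradle [([400.4, 242.4], 0.72)]
lever_pin [([363.2, 231.9], 0.97)]
lever_paddle [([262.6, 244.7], 0.71), ([350.3, 261.6], 0.44)]
spring_face [([385.3, 241.8], 0.49), ([364.7, 232.7], 0.29)]
screw_face [([423.3, 250.7], 0.79), ([246.6, 300.8
[... 721 characters left out ...]
339.2, 226.2], 0.57), ([273.9, 318.5], 0.42)]
lever_paddle [([362.3, 239.2], 0.75)]
spring_face [([358.9, 225.2], 0.42)]
screw_face [([385.9, 211.4], 0.82)]
star_hub [([401.9, 210.7], 0.57), ([338.0, 227.4], 0.32)]
jar [([229.6, 345.8], 0.95)]
jar_mid [([226.6, 320.5], 0.75), ([381.8, 325.5], 0.61)]
short_jar [([275.4, 377.4], 0.84)]
reagent_bottle [([268.6, 320.1], 0.81)]
specimen_cup [([402.1, 210.0], 0.68), ([444.4, 247.8], 0.59)]
timer [([328.5, 358.5], 0.56)]
slides [([402.7, 300.5], 0.96), ([443.7, 250.1], 0.51)]
marker [([273.8, 406.4], 0.83), ([337.6, 225.4], 0.72)]
tube_rack [([204.8, 308.4], 0.7), ([270.8, 316.9], 0.67)]
forceps_1 [([378.5, 326.0], 0.7), ([366.8, 226.2], 0.29)]
1.8
```

```bash
python3 - <<'E'
import cv2
a=cv2.imread("pics/top0.png");b=cv2.imread("pics/side0.png")
cv2.imwrite("pics/t1.png",cv2.resize(a[160:340,170:480],None,fx=2.58,fy=2.58,interpolation=cv2.INTER_CUBIC))
cv2.imwrite("pics/s1.png",cv2.resize(b[170:430,170:500],None,fx=2.3,fy=2.3,interpolation=cv2.INTER_CUBIC))
E
```

```text
(no output)
```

View pics/t1.png

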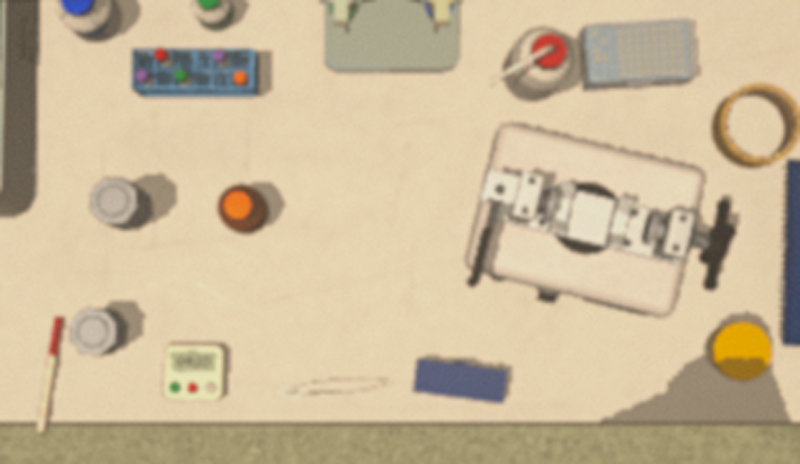

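View pics/s1.png

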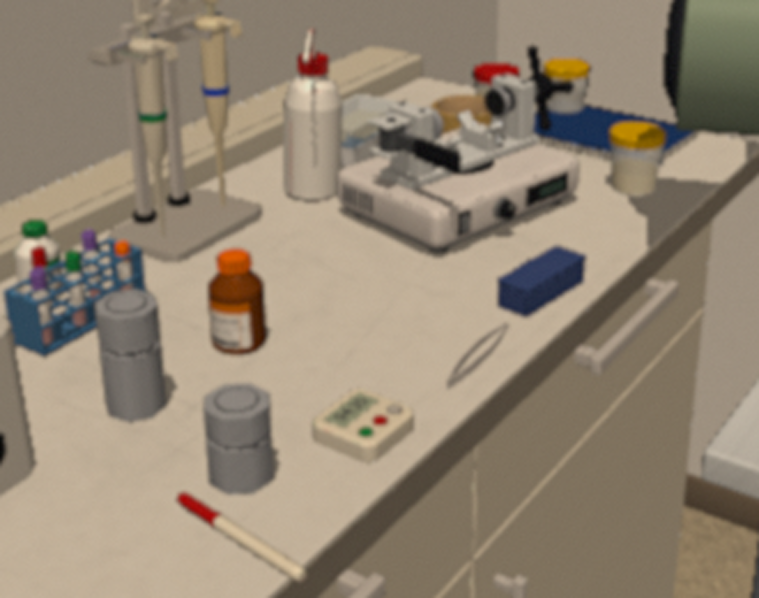

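The pictures show the tall jar at top-view px (214,238), the short jar at (208,288), and the bottle at (265,241) between them and the mill. The mill is yawed about -0.24 rad with its lever shut, and the wheel is clear behind the cup. Next I fit the mill pose and check reachability.

```bash
cat > fit.py <<'E'
from h import *
from scipy.optimize import least_squares
# millpts; p=(x,y,yaw,yscrew,yspring)
def mp(p,v):
    c,s=np.cos(p[2]),np.sin(p[2]); return np.array([p[0]+c*v[0]-s*v[1],p[1]+s*v[0]+c*v[1],v[2]])
def model(p):
    return {"mill":(0,0,0),"cradle":(0,0,.09),"lever_pin":(0,.104,.115),"screw_face":(0,p[3],.115),"star_hub":(0,p[3]-.076,.115),"spring_face":(0,p[4],.115)}
def fit(n=4,extra=(("lever_paddle",(-.08,.104,.115)),)):
    obs=[];F={}
    p0=np.array([.43,-.13,-.237,-.055,.055])
    jar=[]
    for k in range(n):
        for c in("top","side"):
            f=grab_frame(c);F[c]=f
            for nm in list(model(p0))+[e[0] for e in extra]:
                for r in tip_of(c,nm)[:3]: obs.append((c,nm,r["centre"],r["score"]))
    ex=dict(extra)
    def guess(o): return proj(F[o[0]],mp(P,ex.get(o[1]) or model(P)[o[1]]))
    P=p0
    for it in range(3):
        lim=[40,10,5][it]
        use=[o for o in obs if np.linalg.norm(guess(o)-o[2])<lim]
        def res(q):
            out=[]
            for c,nm,px,s in use:
                v=ex.get(nm) or model(q)[nm]; out+=list((proj(F[c],mp(q,v))-px)*s)
            return np.array(out+[(q[3]+.055)*20,(q[4]-.055)*20])
        P=least_squares(res,P,loss="soft_l1").x
    by={}
    for o in use: by.setdefault(o[:2],[]).append(np.array(o[2])-guess(o))
    for k,v in by.items(): print(k,len(v),np.mean(v,0).round(1))
    return P,F
def tri(F,a,b):
    o1,d1=ray(F["top"],a);o2,d2=ray(F["side"],b)
    A=np.stack([d1,-d2],1);t=np.linalg.lstsq(A,o2-o1,rcond=None)[0]
    return (o1+d1*t[0]+o2+d2*t[1])/2,np.linalg.norm(o1+d1*t[0]-o2-d2*t[1])
E
python3 - <<'E'
from fit import *
P,F=fit(5);print("mill",P.round(4))
np.save("P.npy",P)
for n,h in(("jar",.1),("short_jar",.07),("reagent_bottle",.092),("specimen_cup",.074)):
    for c in("top","side"):
        for r in silhouettes(c,n)[:2]:
            m=r["mask"];ys,xs=np.where(m);cc=np.array([xs.mean(),ys.mean()])
            print(n,c,round(r["score"],2),m.sum(),[xs.min(),xs.max(),ys.min(),ys.max()],atz(F[c],cc,h/2).round(3))
    for c in("top","side"):
        for r in tip_of(c,n)[:2]: print("   tip",c,round(r["score"],2),atz(F[c],r["centre"],0).round(3))
for c in("top","side"):
    for r in tip_of(c,"jar_mid")[:2]: print("   mid",c,round(r["score"],2),atz(F[c],r["centre"],0.05).round(3))
a=F["side"]["img"][:,:,::-1][280:390,200:300];b=F["top"]["img"][:,:,::-1]
c1=cv2.resize(F["side"]["img"][:,:,::-1][285:365,200:260],(360,480),interpolation=cv2.INTER_CUBIC)
c2=cv2.resize(b[220:260,190:230],(400,480),interpolation=cv2.INTER_CUBIC)
cv2.imwrite("pics/jar.png",np.hstack([c1,c2]))
cv2.imwrite("pics/mill.png",np.hstack([cv2.resize(F["side"]["img"][:,:,::-1][180:255,320:430],(590,400),interpolation=cv2.INTER_CUBIC)]))
print(get_state()["clock"])
E
```

```text
('top', 'spring_face') 5 [-0.3 -0.8]
('side', 'spring_face') 5 [0.7 1.2]
('side', 'cradle') 1 [0.1 0.1]
mill [ 0.3441 -0.134  -1.4383 -0.055   0.2298]
jar top 0.61 363 [np.int64(206), np.int64(228), np.int64(229), np.int64(249)] [0.574 0.369 0.05 ]
jar side 0.9 1459 [np.int64(211), np.int64(241), np.int64(295), np.int64(352)] [0.577 0.366 0.05 ]
   tip top 0.76 [0.571 0.375 0.   ]
   tip top 0.25 [0.565 0.234 0.   ]
   tip side 0.95 [0.574 0.368 0.   ]
short_jar top 0.7 369 [np.int64(197), np.int64(219), np.int64(280), np.int64(298)] [0.432 0.395 0.035]
short_jar top 0.62 251 [np.int64(441), np.int64(455), np.int64(238), np.int64(271)] [ 0.533 -0.293  0.035]
short_jar side 0.78 1281 [np.int64(258), np.int64(287), np.int64(336), np.int64(384)] [0.437 0.394 0.035]
   tip top 0.64 [0.427 0.388 0.   ]
   tip side 0.62 [0.429 0.403 0.   ]
   tip side 0.24 [ 0.685 -0.354  0.   ]
reagent_bottle top 0.66 291 [np.int64(255), np.int64(274), np.int64(232), np.int64(250)] [0.569 0.235 0.046]
   tip top 0.71 [0.565 0.239 0.   ]
   tip top 0.59 [ 0.543 -0.218  0.   ]
   tip side 0.96 [0.578 0.228 0.   ]
   tip side 0.35 [0.385 0.457 0.   ]
specimen_cup top 0.8 489 [np.int64(443), np.int64(470), np.int64(285), np.int64(307)] [ 0.413 -0.314  0.037]
specimen_cup top 0.31 389 [np.int64(419), np.int64(456), np.int64(239), np.int64(272)] [ 0.532 -0.277  0.037]
specimen_cup side 0.87 670 [np.int64(435), np.int64(458), np.int64(223), np.int64(254)] [ 0.417 -0.319  0.037]
   tip top 0.8 [ 0.409 -0.302  0.   ]
   tip side 0.76 [ 0.421 -0.337  0.   ]
   mid top 0.69 [0.57  0.368 0.05 ]
   mid side 0.62 [0.58 0.37 0.05]
6.7
```

View pics/jar.png

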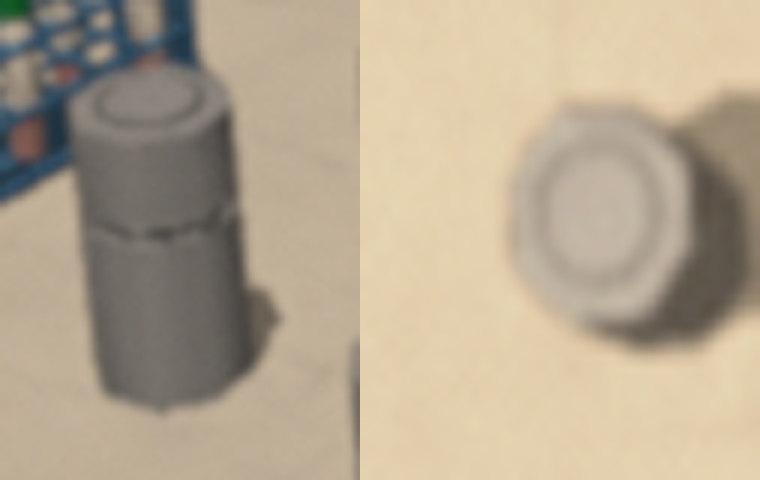

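View pics/mill.png

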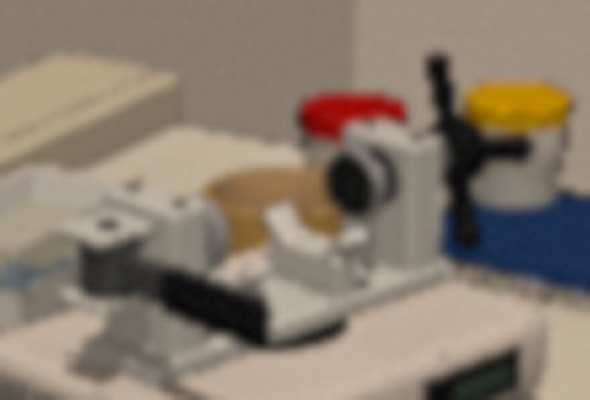

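The jar's flats face roughly along the world axes and diagonals, so a grasp at 45° suits it. One star arm is near upright. The fit started from a bad guess, so I redo it with a proper one and estimate the star angle from the dark pixels.

```bash
sed -i 's/p0=np.array.*/p0=np.array([.562,-.136,-.237,-.055,.055])/' fit.py
cat >> fit.py <<'E'
def star(P,F,plot=None):
    best={}
    for c in("top","side"):
        g=cv2.GaussianBlur(F[c]["img"],(0,0),0.7).max(2).astype(float)
        S=[]
        A=np.arange(0,np.pi/2,.02)
        for dy in (-.004,-.002,0,.002,.004):
          row=[]
          for a in A:
            s=0
            for k in range(4):
                for r in np.linspace(.022,.054,9):
                    t=a+k*np.pi/2
                    px=proj(F[c],mp(P,(r*np.sin(t),P[3]-.076+dy,.115+r*np.cos(t))))
                    s+=cv2.getRectSubPix(g.astype(np.float32),(1,1),tuple(map(float,px)))[0,0]
            row.append(s/36)
          S.append(row)
        S=np.array(S);i=np.unravel_index(S.argmin(),S.shape);best[c]=(A[i[1]],(i[0]-2)*.002,S.min(),np.median(S))
        b=S.min(0);best[c]+=([(round(A[j],2),round(b[j])) for j in range(0,len(A),8)],)
    return best
E
python3 - <<'E'
from fit import *
P,F=fit(4);print("mill",P.round(4));np.save("P.npy",P)
import pickle;pickle.dump(F,open("F0.pkl","wb"))
print(star(P,F))
def Rt(z,y): 
    z=np.array(z,float);y=np.array(y,float);return R.from_matrix(np.stack([np.cross(y,z),y,z],1)).as_rotvec()
j=np.array([.575,.369,0])
for az in(35,45,55):
  for sg in(1,-1):
    for pit in(0,-15):
      a=np.radians(az);p=np.radians(pit);d=np.array([np.cos(a)*np.cos(p),np.sin(a)*np.cos(p),np.sin(p)])
      y=sg*np.array([-np.sin(a),np.cos(a),0])
      for h in(.05,.06,.16):
        q=ik(j+[0,0,h]+d*.02,Rt(d,y));print(az,sg,pit,h,None if q is None else np.round(q,2))
ey=np.array([-np.sin(P[2]),np.cos(P[2]),0]);ex=np.array([np.cos(P[2]),np.sin(P[2]),0])
for sg in(1,-1):
  print("place",sg,np.round(ik(mp(P,(0,0,.095)),Rt([0,0,-1],sg*ex)),2), np.round(ik(mp(P,(0,0,.2)),Rt([0,0,-1],sg*ex)),2))
  for v in((0,-.13,.135),(-.07,-.13,.2),(-.08,.09,.11),(0,.2,.11),(.03,.2,.2)):
    for y in(ex,ey): q=ik(mp(P,v),Rt([0,0,-1],sg*y));print(v,sg,None if q is None else np.round(q,2))
print(get_state()["clock"])
E
```

```text
('top', 'mill') 3 [ 0.  -0.4]
('top', 'cradle') 4 [-0.7 -2.3]
('top', 'lever_pin') 4 [0.3 0.1]
('top', 'screw_face') 4 [0.7 2.7]
('top', 'star_hub') 4 [-0.1 -0.1]
('top', 'spring_face') 4 [-0.7 -0.6]
('top', 'lever_paddle') 4 [-2.9  1.8]
('side', 'mill') 4 [1.  0.2]
('side', 'cradle') 4 [-0.4 -2.8]
('side', 'lever_pin') 4 [-1.1 -2.4]
('side', 'screw_face') 4 [ 0.4 -1.2]
('side', 'star_hub') 4 [-1.7  1.9]
('side', 'spring_face') 4 [0.8 0.6]
('side', 'lever_paddle') 2 [ 1.4 -0.8]
mill [ 0.5612 -0.143  -0.2677 -0.0559  0.0421]
{'top': (np.float64(0.26), np.float64(-0.002), np.float32(84.13392), np.float32(115.413956), [(np.float64(0.0), 101), (np.float64(0.16), 88), (np.float64(0.32), 86), (np.float64(0.48), 98), (np.float64(0.64), 110), (np.float64(0.8), 120), (np.float64(0.96), 123), (np.float64(1.12), 120), (np.float64(1.28), 112), (np.float64(1.44), 107)]), 'side': (np.float64(0.28), np.float64(0.0), np.float32(58.919514), np.float32(121.8615), [(np.float64(0.0), 112), (np.float64(0.16), 78), (np.float64(0.32), 60), (np.float64(0.48), 87), (np.float64(0.64), 106), (np.float64(0.8), 
[... 2010 characters left out ...]
03  1.08  0.    0.22]
place -1 [-0.38  0.5  -0.3   0.77 -0.   -1.68] [-0.38  0.4  -0.16  1.01 -0.   -1.68]
(0, -0.13, 0.135) -1 [-0.6   0.48 -0.22  0.87 -0.   -1.9 ]
(0, -0.13, 0.135) -1 [-0.6   0.48 -0.22  0.87  0.    2.81]
(-0.07, -0.13, 0.2) -1 [-0.64  0.3  -0.31  0.96 -0.   -1.94]
(-0.07, -0.13, 0.2) -1 [-0.64  0.3  -0.31  0.96  0.    2.77]
(-0.08, 0.09, 0.11) -1 [-0.21  0.37 -0.47  0.73 -0.   -1.52]
(-0.08, 0.09, 0.11) -1 [-0.21  0.37 -0.47  0.73  0.   -3.09]
(0, 0.2, 0.11) -1 [-0.04  0.55 -0.18  0.85 -0.   -1.34]
(0, 0.2, 0.11) -1 [-0.04  0.55 -0.18  0.85  0.   -2.91]
(0.03, 0.2, 0.2) -1 [-0.05  0.52  0.03  1.08 -0.   -1.35]
(0.03, 0.2, 0.2) -1 [-0.05  0.52  0.03  1.08  0.   -2.92]
9.9
```

```bash
cat > sil.py <<'E'
from fit import *
from scipy.optimize import minimize
def box(x0,x1,y0,y1,z0,z1,r=0):
    pts=[]
    for x in(x0,x1):
        for y in(y0,y1):
            cx,cy=x-np.sign(x-x0-1e-9)*r,y-np.sign(y-y0-1e-9)*r
            for t in (np.linspace(0,2*np.pi,12,endpoint=False) if r else [0]):
                for z in(z0,z1): pts.append((cx+r*np.cos(t),cy+r*np.sin(t),z))
    return pts
parts=[box(-.085,.085,-.118,.118,.004,.058,.012),box(-.024,.024,.062,.086,.05,.141),box(-.024,.024,-.1,-.076,.05,.136),box(-.015,.015,.086,.12,.096,.134)]
def render(p,f):
    m=np.zeros((480*4,640*4),np.uint8)
    for b in parts:
        h=cv2.convexHull(np.array([proj(f,mp(p,v)) for v in b],np.float32))
        cv2.fillConvexPoly(m,np.round(h*64+32*3).astype(np.int32),255,shift=4)
    return cv2.resize(m,(640,480),interpolation=cv2.INTER_AREA)/255.
def silfit(P):
    F={};M={}
    for c in("top","side"):
        F[c]=grab_frame(c);r=silhouettes(c,"mill");m=r[0]["mask"].astype(np.uint8);print(c,r[0]["score"],m.sum())
        M[c]=cv2.morphologyEx(m,cv2.MORPH_OPEN,np.ones((7,7),np.uint8)).astype(float)
    cams=("top","side")
    out=[]
    for use in (("top",),("side",),cams):
        def cost(p): return sum(np.abs(render(p,F[c])-M[c]).sum() for c in use)
        r=minimize(cost,P[:3],method="Nelder-Mead",options=dict(initial_simplex=np.array([P[:3],P[:3]+[.012,0,0],P[:3]+[0,.012,0],P[:3]+[0,0,.06]]),xatol=2e-4,fatol=.5))
        print(use,r.x.round(4),round(r.fun));out.append(r.x)
    return out,F,M
E
python3 - <<'E'
from sil import *
P=np.load("P.npy");out,F,M=silfit(P)
np.save("P3.npy",np.array(out))
vis=[]
for c,(x,y) in(("top",(320,180)),("side",(300,170))):
    im=F[c]["img"][:,:,::-1].copy()
    w,h=160,120
    big=cv2.resize(im[y:y+h,x:x+w],None,fx=5,fy=5,interpolation=cv2.INTER_CUBIC)
    if c=="top":big=big[:300*2]
    m=(render(out[2],F[c])>.5).astype(np.uint8)
    mm=cv2.resize(m[y:y+h,x:x+w],None,fx=5,fy=5,interpolation=cv2.INTER_LINEAR)
    cs,_=cv2.findContours(mm,cv2.RETR_EXTERNAL,cv2.CHAIN_APPROX_NONE);cv2.drawContours(big,cs,-1,(0,0,255),1)
    for v in((0,.104,.134),(0,.06,.115),(0,-.0559,.115),(0,-.134,.115),(-.08,.104,.127)):
        q=(proj(F[c],mp(out[2],v))-[x,y]+.5)*5;cv2.circle(big,tuple(np.int32(q)),3,(0,255,0),-1)
    cv2.imwrite(f"pics/ov_{c}.png",big)
print(get_state()["clock"])
E
```

```text
top 0.79 5500
side 0.58 5040
('top',) [ 0.5589 -0.1392 -0.2342] 417
('side',) [ 0.571  -0.162  -0.2083] 551
('top', 'side') [ 0.5595 -0.1407 -0.228 ] 1305
10.1
```

View pics/ov_top.png

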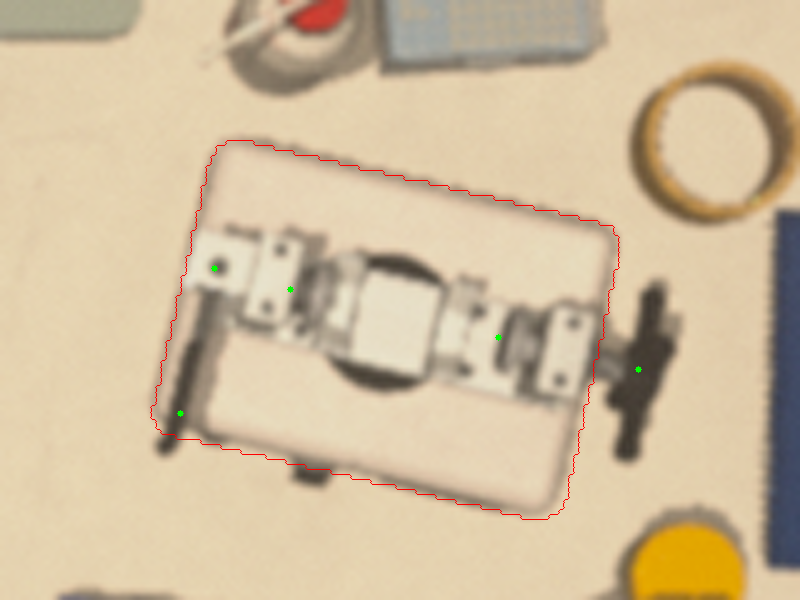

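The top-view outline fits the mill closely. The pin hole is at px (219,266) in the crop against a predicted (214,268), and the pads and star hub land where expected. Now I open the lever.

```bash
cat > act.py <<'E'
from sil import *
P=np.array([.5595,-.1405,-.233,-.0588,.05])
EX=np.array([np.cos(P[2]),np.sin(P[2]),0]);EY=np.array([-np.sin(P[2]),np.cos(P[2]),0])
def Rt(z,y):
    z=np.array(z,float);y=np.array(y,float);y=y-z*(y@z)/(z@z);z/=np.linalg.norm(z);y/=np.linalg.norm(y)
    return R.from_matrix(np.stack([np.cross(y,z),y,z],1)).as_rotvec()
DN=[0,0,-1.]
def lev(a,d,z,r=.082):
    l=np.array([-np.cos(a),np.sin(a)]);n=np.array([np.sin(a),np.cos(a)])
    v=np.array([0,.104])+r*l+d*n
    return mp(P,(v[0],v[1],z)), Rt(DN,l[0]*EX+l[1]*EY)
def st(t=""): s=get_state();print(t,round(s["clock"],2),np.round(s["position"],4),"F",np.round(s["contact_force"],1),"gap",round(s["finger_gap"],3))
E
python3 - <<'E'
from act import *
grab(20)
p,r=lev(0,-.034,.2);movep(p,r);st("above")
p,r=lev(0,-.034,.106);move_l(p,.25);st("down")
for a in np.linspace(0,1.52,7):
    p,r=lev(a,-.0145,.106);move_l(p,.12,rot=r);st(round(a,2))
p,r=lev(1.5,-.045,.106);move_l(p,.25)
p,r=lev(1.5,-.045,.22);move_l(p,.4);st("up")
f=grab_frame("top");print(tip_of("top","lever_paddle")[:2],proj(f,lev(1.55,0,.115,.08)[0]))
save(f,"lev.png",(320,180,480,300),4);st()
E
```

```text
above 13.43 [ 0.4959 -0.0538  0.2001] F [-0.2 -0.   0.2] gap 0.0
down 13.95 [ 0.496  -0.0537  0.1063] F [ 0.8 -0.   0.8] gap 0.002
0.0 14.26 [ 0.5017 -0.0345  0.1076] F [-1.  0. -1.] gap 0.0
0.25 14.66 [ 0.5045 -0.014   0.1065] F [ 0.   0.  -0.4] gap -0.0
0.51 15.06 [0.513  0.0052 0.106 ] F [-0.3  0.1 -0.1] gap -0.001
0.76 15.46 [0.5262 0.0213 0.1058] F [-0.4 -0.3 -0.5] gap -0.0
1.01 15.86 [0.5433 0.0336 0.1059] F [-0.5  0.2  0.4] gap 0.001
1.27 16.26 [0.5629 0.0413 0.1059] F [-0.2 -0.6  0.6] gap 0.003
1.52 16.66 [0.5838 0.0439 0.106 ] F [-0.1  0.  -0.8] gap -0.001
up 17.37 [0.5545 0.0486 0.2225] F [-1.   0.1  0.2] gap 0.003
[] [333.07333204 227.41718987]
 17.47 [0.5521 0.0488 0.2194] F [ 0.8  0.4 -1. ] gap 0.003
```

View pics/lev.png

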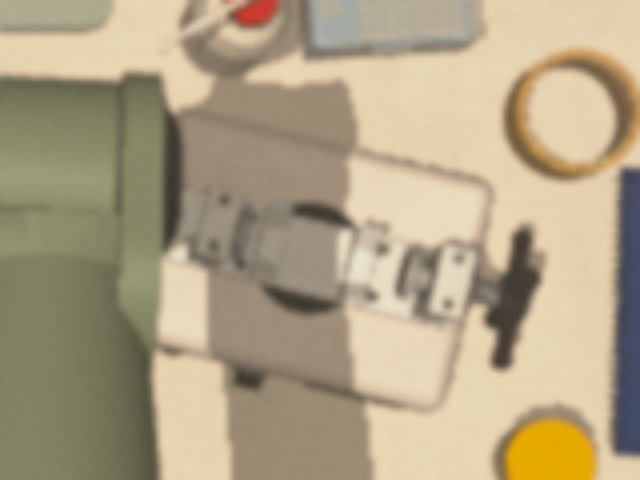

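The lever itself is hidden by the arm in this view; only the end blocks and star wheel are visible. I move to the jar and look at the lever from there.

```bash
cat >> act.py <<'E'
AZ=np.radians(45);PT=np.radians(-15)
D=np.array([np.cos(AZ)*np.cos(PT),np.sin(AZ)*np.cos(PT),np.sin(PT)]);LY=np.array([-np.sin(AZ),np.cos(AZ),0])
J=np.array([.574,.369,0])
E
python3 - <<'E'
from act import *
let_go()
r=Rt(D,LY)
movep(J+[0,0,.24]+D*.02,r);st("pre")
F={}
for c in("top","side"):
    F[c]=grab_frame(c);print(c,[(np.round(x["centre"],1),round(x["score"],2)) for x in tip_of(c,"lever_paddle")[:2]],proj(F[c],lev(1.55,0,.115,.08)[0]))
a=cv2.resize(F["top"]["img"][190:290,300:440,::-1],(560,400));b=F["side"]["img"][170:380,180:460,::-1]
cv2.imwrite("pics/pre.png",np.vstack([a,cv2.resize(b,(560,420))])[:600] if 0 else np.hstack([cv2.resize(a,(400,300)),cv2.resize(b,(400,300))]))
st()
E
```

```text
pre 20.27 [0.5882 0.3825 0.2349] F [ 0.1 -0.3 -0.7] gap 0.993
top [(array([330.7, 229.9]), 0.63), (array([211.5, 290.3]), 0.25)] [333.07333204 227.41718987]
side [(array([314.7, 234.8]), 0.64), (array([270.9, 404.8]), 0.59)] [314.75145208 238.15502112]
 20.48 [0.5881 0.3825 0.235 ] F [ 0.9 -0.5 -0.3] gap 0.998
```

View pics/pre.png

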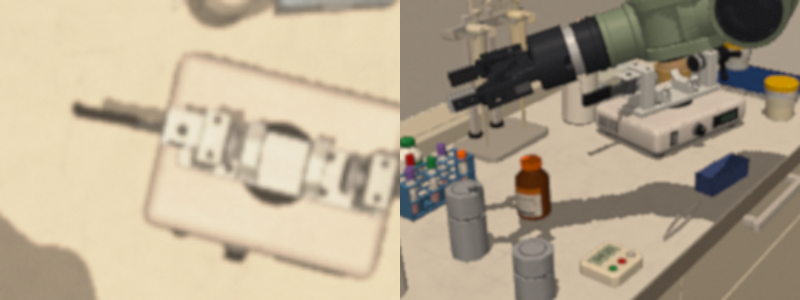

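The lever is open: in the left panel it runs from the pin at (182,130) out to (77,108). The open gripper hovers over the upright tall jar. Now I pick it up.

```bash
python3 - <<'E'
from act import *
move_l(J+[0,0,.14]+D*.02,.2)
h=move_l(J+[0,0,.052]+D*.02,.12,until_force=12);st("down %s"%h)
if not h:
    grab(60);st("grab");print(get_state()["grasp_force"])
E
```

```text
down False 22.01 [0.588  0.3828 0.048 ] F [ 0.9 -0.  -0.8] gap 1.0
grab 22.43 [0.5883 0.3822 0.0481] F [-1.4 -4.5  4.3] gap 0.591
60.840309485793114
```

```bash
python3 - <<'E'
from act import *
s=get_state();Rp=R.from_rotvec(s["eef_rot"]);T=s["position"]
mt=Rp.inv().apply(J+[0,0,.05]-T);ut=Rp.inv().apply([0,0,1.]);print("mid in tool",mt.round(4),ut.round(3))
np.save("mt.npy",mt)
z=DN*np.array(np.cos(PT))+EY*np.sin(-PT);r=Rt(z,EX);Rq=R.from_rotvec(r)
print("axis after",Rq.apply(ut),-EY)
def tcp(y,zz): return mp(P,(0,y,zz))-Rq.apply(mt)
print(ik(tcp(-.0044,.115),r),ik(tcp(-.0044,.25),r))
move_l(T+[0,0,.2],.3);st("lift")
movep(tcp(-.0044,.25),r);st("over")
move_l(tcp(-.0044,.185),.15);st("at .185");sleep(.3)
s=get_state();Rn=R.from_rotvec(s["eef_rot"]);m=s["position"]+Rn.apply(mt);d=m-mp(P,(0,0,0));print("mid mill",d@EX,d@EY,d[2],Rn.apply(ut)@EY)
F=grab_frame("side");save(F,"over.png",(300,140,460,260),4)
f=grab_frame("top")
for c,g in(("side",F),("top",f)):print([(np.round(x["centre"],1),round(x["score"],2)) for x in tip_of(c,"jar_mid")[:2]],proj(g,m))
st()
E
```

```text
mid in tool [ 0.0032  0.0008 -0.0193] [-0.966 -0.001 -0.257]
axis after [-0.23213802 -0.972681   -0.00190097] [-0.23089749 -0.97297808 -0.        ]
[-0.51216967  0.53264238 -0.27394706  0.83790857  0.25143981  1.28230761] [-0.51216967  0.4103447  -0.09760134  1.13655197  0.25143981  1.28230761]
lift 23.26 [0.5871 0.3819 0.2457] F [-0.6  0.1 -7.1] gap 0.59
over 25.33 [ 0.5583 -0.1423  0.2293] F [ 1.4  0.7 -6.1] gap 0.591
at .185 25.92 [ 0.5585 -0.1425  0.1658] F [ 0.6 -0.7 -5.3] gap 0.588
mid mill 0.0005680530280210693 -0.004550176890047839 0.18592073277187918 -0.999998170172684
[(array([368.2, 195. ]), 0.78)] [370.02191346 192.9300385 ]
[(array([406. , 241.7]), 0.73)] [404.58726274 240.48605777]
 26.42 [ 0.5583 -0.1428  0.1658] F [ 0.2  1.  -6. ] gap 0.589
```

View pics/over.png

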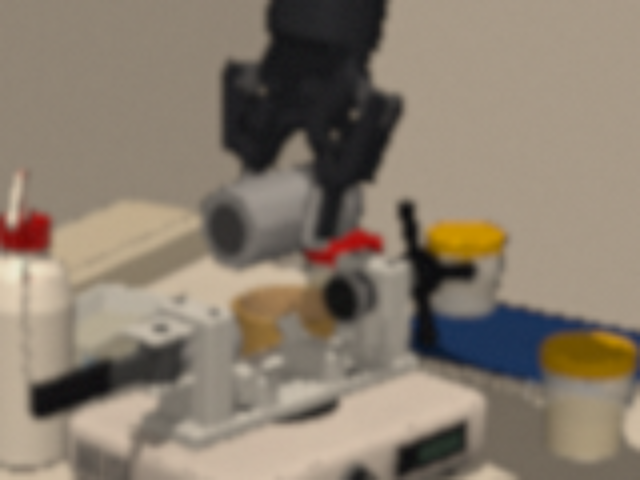

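The jar is held level above the cradle and in line with the pads. Now I lower it while watching the force.

```bash
cat >> act.py <<'E'
PZ=DN*np.array(np.cos(PT))+EY*np.sin(-PT);PR=Rt(PZ,EX)
def tcp(y,zz,x=0): return mp(P,(x,y,zz))-R.from_rotvec(PR).apply(np.load("mt.npy"))
def mid():
    s=get_state();m=s["position"]+R.from_rotvec(s["eef_rot"]).apply(np.load("mt.npy"));d=m-mp(P,(0,0,0));print("mid",np.round([d@EX,d@EY,d[2]],4))
E
python3 - <<'E'
from act import *
h=move_l(tcp(-.0044,.140),.12,until_force=8);st("a %s"%h);mid()
if not h:
    h=move_l(tcp(-.0044,.112),.04,until_force=8);st("b %s"%h);mid();print(get_state()["wrist_torque"].round(2))
E
```

```text
a False 26.94 [ 0.5582 -0.1427  0.1206] F [ 0.5 -0.2 -5.5] gap 0.592
mid [ 0.     -0.0043  0.1401]
b True 27.52 [ 0.5583 -0.1427  0.0969] F [1.1 0.5 4.1] gap 0.591
mid [ 1.000e-04 -4.300e-03  1.164e-01]
[-0.14  0.09 -0.3 ]
```

```bash
python3 - <<'E'
from act import *
let_go();sleep(.2);st("rel")
p=get_state()["position"];move_l(p+[0,0,.13],.3)
grab(20)
# pre-position for star: in front of wheel, high
movep(mp(P,(-.085,P[3]-.076,.24)),Rt(DN,EY));st("pre star")
F={c:grab_frame(c) for c in("top","side")}
for c in F:
    silly=tip_of(c,"jar_mid")[:1];print(c,[(x["centre"],x["score"]) for x in silly],proj(F[c],mp(P,(0,-.0044,.115))))
for k in star(P,F).items():print(k)
a=F["top"]["img"][200:290,330:470,::-1];b=F["side"]["img"][180:270,310:450,::-1]
cv2.imwrite("pics/placed.png",np.vstack([cv2.resize(a,(466,300),interpolation=cv2.INTER_CUBIC),cv2.resize(b,(466,300),interpolation=cv2.INTER_CUBIC)]));st()
E
```

```text
rel 28.18 [ 0.5566 -0.1422  0.0954] F [-0.7  0.  -0.1] gap 1.002
pre star 31.03 [ 0.4458 -0.252   0.24  ] F [-0.5  0.2 -0.4] gap 0.003
top [([399.7, 241.2], 0.75)] [400.5674456  242.71035121]
side [([369.6, 217.7], 0.7)] [369.68461944 219.3906725 ]
('top', (np.float64(0.26), np.float64(0.0), np.float32(79.25691), np.float32(104.03368), [(np.float64(0.0), 93), (np.float64(0.16), 83), (np.float64(0.32), 80), (np.float64(0.48), 89), (np.float64(0.64), 100), (np.float64(0.8), 108), (np.float64(0.96), 112), (np.float64(1.12), 108), (np.float64(1.28), 99), (np.float64(1.44), 96)]))
('side', (np.float64(0.28), np.float64(-0.002), np.float32(61.34674), np.float32(123.63869), [(np.float64(0.0), 116), (np.float64(0.16), 77), (np.float64(0.32), 64), (np.float64(0.48), 95), (np.float64(0.64), 108), (np.float64(0.8), 121), (np.float64(0.96), 130), (np.float64(1.12), 135), (np.float64(1.28), 138), (np.float64(1.44), 133)]))
 31.23 [ 0.4458 -0.2519  0.2399] F [-0.2 -0.3  0.4] gap -0.002
```

View pics/placed.png

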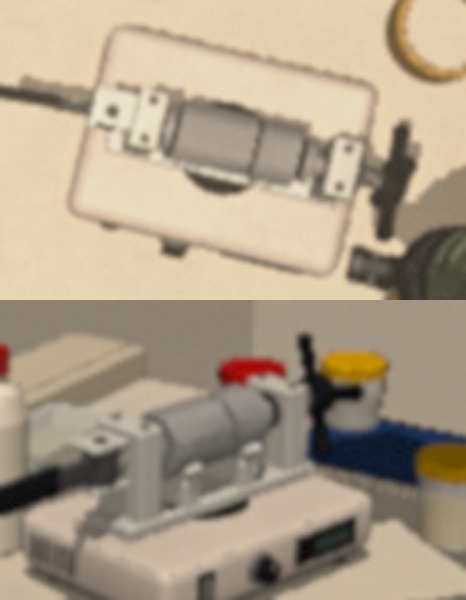

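The jar lies in the cradle between the pads. The arms are at 0.27 rad, so the wheel is at about 1.84 and I want about 4.15. Two pushes should do it, each ending with the pushed arm near 1.0 rad.

```bash
cat >> act.py <<'E'
YS=P[3]-.076
def push(x0,x1,y,h=.026):
    z=.115+h
    movep(mp(P,(x0,y,z+.075)),Rt(DN,EY))
    move_l(mp(P,(x0,y,z)),.25,until_force=15)
    r=move_l(mp(P,(x1,y,z)),.07,until_force=25);st("pushed %s"%r)
    move_l(mp(P,(x1-.004,y,z)),.1)
    move_l(mp(P,(x1-.004,y,z+.075)),.3)
def look(dy=0):
    F={c:grab_frame(c) for c in("top","side")}
    Q=P.copy();Q[3]+=dy
    for k,v in star(Q,F).items():print(k,v[0].round(2),v[1],v[2],v[4])
    return F
E
python3 - <<'E'
from act import *
push(-.020,.0175,YS+.003)
movep(mp(P,(-.085,YS,.24)),Rt(DN,EY))
look(.0028);st()
E
```

```text
pushed False 32.75 [ 0.5463 -0.2727  0.1416] F [-2.8  1.6  0.9] gap -0.001
top 0.96 -0.002 78.692986 [(np.float64(0.0), 112), (np.float64(0.16), 114), (np.float64(0.32), 117), (np.float64(0.48), 114), (np.float64(0.64), 100), (np.float64(0.8), 86), (np.float64(0.96), 79), (np.float64(1.12), 87), (np.float64(1.28), 97), (np.float64(1.44), 106)]
side 0.94 -0.002 67.9646 [(np.float64(0.0), 141), (np.float64(0.16), 122), (np.float64(0.32), 112), (np.float64(0.48), 105), (np.float64(0.64), 92), (np.float64(0.8), 75), (np.float64(0.96), 68), (np.float64(1.12), 96), (np.float64(1.28), 132), (np.float64(1.44), 144)]
 33.99 [ 0.446  -0.2522  0.2393] F [ 0.7 -0.2 -0.2] gap 0.002
```

```bash
python3 - <<'E'
from act import *
push(-.062,.0175,YS+.007)
movep(mp(P,(-.085,YS,.24)),Rt(DN,EY))
F=look(.0086);st()
for c in F:
    print(c,[(n,np.round(x["centre"],1),round(x["score"],2)) for n in("jar_mid","star_hub","screw_face","spring_face") for x in tip_of(c,n)[:1]],proj(F[c],mp(P,(0,0,.115))),proj(F[c],mp(P,(0,-.05,.115))),proj(F[c],mp(P,(0,-.126,.115))))
a=F["top"]["img"][215:270,350:450,::-1];b=F["side"]["img"][185:250,325:425,::-1]
cv2.imwrite("pics/tight.png",np.vstack([cv2.resize(a,(500,275),interpolation=cv2.INTER_CUBIC),cv2.resize(b,(500,325),interpolation=cv2.INTER_CUBIC)]));st()
E
```

```text
pushed False 35.99 [ 0.5468 -0.2686  0.1409] F [-3.6  1.3  0.7] gap -0.001
top 0.94 -0.002 78.035065 [(np.float64(0.0), 110), (np.float64(0.16), 112), (np.float64(0.32), 116), (np.float64(0.48), 112), (np.float64(0.64), 99), (np.float64(0.8), 85), (np.float64(0.96), 78), (np.float64(1.12), 85), (np.float64(1.28), 96), (np.float64(1.44), 106)]
side 0.9 0.0 69.46994 [(np.float64(0.0), 140), (np.float64(0.16), 124), (np.float64(0.32), 113), (np.float64(0.48), 104), (np.float64(0.64), 89), (np.float64(0.8), 72), (np.float64(0.96), 70), (np.float64(1.12), 96), (np.float64(1.28), 133), (np.float64(1.44), 144)]
 37.23 [ 0.4461 -0.2522  0.2393] F [ 1.  -0.8 -0.5] gap -0.002
top [('jar_mid', array([399.3, 243.3]), 0.59), ('star_hub', array([444.1, 256. ]), 0.64), ('screw_face', array([419.4, 247.1]), 0.74), ('spring_face', array([378.1, 237.6]), 0.42)] [398.98976452 242.33831143] [416.93069728 246.56904018] [444.25451911 253.0123885 ]
side [('jar_mid', array([365.5, 217.6]), 0.8), ('star_hub', array([400.8, 213.2]), 0.7), ('screw_face', array([381.8, 210.8]), 0.76), ('spring_face', array([365.6, 218.7]), 0.19)] [368.49330596 219.79026159] [381.77102275 215.33666411] [400.91558564 208.91521543]
 37.63 [ 0.4459 -0.252   0.2397] F [-0.1  0.4  0.6] gap 0.001
```

View pics/tight.png

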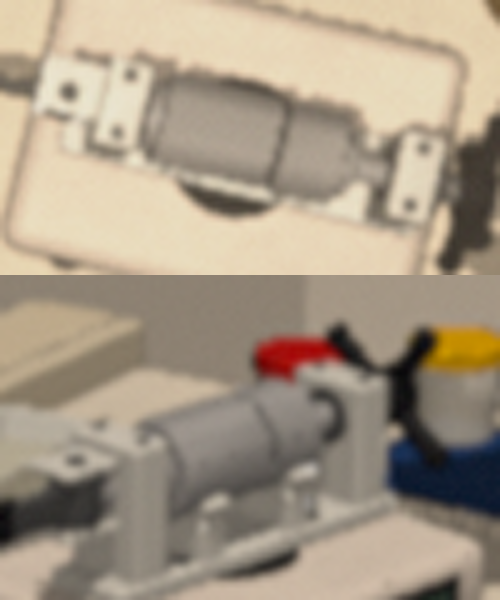

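The jar is touched at both ends, with the arms at about 0.92 rad (wheel at about 4.07). Now I shut the lever from behind.

```bash
python3 - <<'E'
from act import *
p,r=lev(1.52,.036,.23);movep(p,r)
p,r=lev(1.52,.036,.106);move_l(p,.25);st("down")
for a in np.linspace(1.5,0,7):
    p,r=lev(a,.0145,.106);move_l(p,.12,rot=r);st(round(a,2))
p,r=lev(-.06,.0145,.106);print(move_l(p,.05,until_force=20));st("end")
p,r=lev(0,.045,.106);move_l(p,.2)
p,r=lev(0,.045,.24);move_l(p,.4)
movep(np.array([.35,.2,.3]),Rt(DN,-EX))
F={c:grab_frame(c) for c in("top","side")}
for c in F: print(c,[(n,np.round(x["centre"],1),round(x["score"],2)) for n in("jar_mid","lever_paddle") for x in tip_of(c,n)[:2]],proj(F[c],lev(0,0,.115,.08)[0]))
a=F["top"]["img"][195:285,330:450,::-1];b=F["side"]["img"][180:270,310:430,::-1]
cv2.imwrite("pics/shut.png",np.hstack([cv2.resize(x,(400,300),interpolation=cv2.INTER_CUBIC) for x in(a,b)]));st()
E
```

```text
down 39.58 [0.6344 0.0338 0.1071] F [0.2 1.  0.9] gap 0.0
1.5 39.92 [0.6124 0.0391 0.1082] F [ 0.5 -0.3  0.1] gap -0.002
1.25 40.32 [0.5918 0.0436 0.1068] F [ 1.5 -0.1  0.2] gap 0.001
1.0 40.72 [0.5704 0.0428 0.1061] F [ 0.3  1.2 -0.1] gap -0.0
0.75 41.12 [0.5502 0.0369 0.1059] F [ 0.3 -0.3 -0.5] gap -0.003
0.5 41.52 [0.5324 0.0263 0.1059] F [ 0.   0.2 -0.5] gap 0.003
0.25 41.92 [0.5178 0.0115 0.1059] F [ 0.7 -0.3  0.2] gap 0.002
0.0 42.32 [ 0.5071 -0.0054  0.1059] F [-0.4  4.4  0.5] gap 0.002
False
end 42.57 [ 0.507  -0.0055  0.1061] F [ 4.9 18.4 -1.4] gap -0.0
top [('jar_mid', array([399.7, 242.1]), 0.75), ('lever_paddle', array([381.7, 236.5]), 0.72), ('lever_paddle', array([354. , 262.6]), 0.43)] [355.1128999  262.09550615]
side [('jar_mid', array([366.6, 217.7]), 0.69), ('lever_paddle', array([361.5, 236.6]), 0.61)] [362.03099737 238.32640248]
 44.65 [0.3505 0.1995 0.2996] F [-0.8 -0.3  0.6] gap -0.002
```

View pics/shut.png

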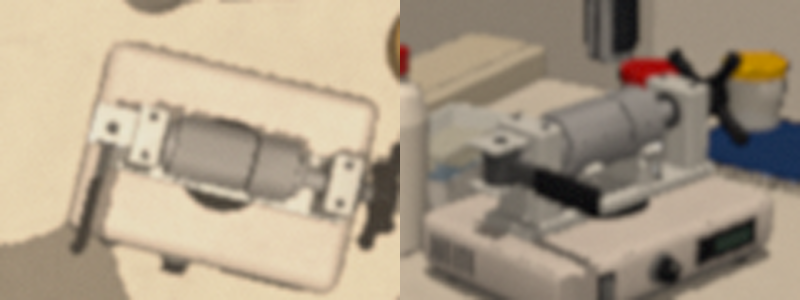

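The lever is at its shut stop: the push force rose to 18 N there, and the paddle is at top px (354,262) where the model puts it. The jar is clamped in the cradle, so I hand in.

```bash
python3 -c "
from cell import *
print(sign_off())"
```

```text
the job is handed in; nothing more can be done
None
```

I clamped the tall jar in the mill with the cam lever fully shut and handed the job in at about 45 s of the 72 s allowed; `sign_off()` returned no verdict, so whether it passed is not known.

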